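# Lock the vacuum sealer with the wooden muddler

## Robot

A 7-joint arm with a two-finger parallel gripper is mounted at the origin on the work surface. World frame = base frame: x ahead of the robot, y to its left, z up, the work surface at z = 0. Lengths are in m, angles in rad, forces in N, time in s.
With the tool pointing down it reaches from about 0.35 to 0.9 m from the base axis. Payload 8.1 kg.
Tool frame: the origin (TCP) lies midway between the tips of the shut fingers; the grasp point (between the pads) lies 19 mm behind it (arm.hold_point_z is the distance from the TCP to the grasp point, in m); z points along the fingers, y is the line along which they close (so a half turn about z gives the same grasp; the last joint's range is limited). The gripper opens to 85 mm and grips with 20 to 120 N. Pads are 22 mm wide; open, the fingers measure 114 mm over their backs; the gripper's body (76 mm by 85 mm) begins 54 mm behind the grasp point. The pads swing forward as they close: fully open they stand 13 mm farther back than shut.
Start: joints at [1.012, 0.434, 0.025, 1.573, -0.012, 1.134, -0.075], TCP at [0.275, -0.561, 0.231] pointing down, gripper open.
Joint ranges: [-2.62, 2.62], [-0.44, 2.09], [-1.27, 1.32], [0.08, 2.57], [-1.32, 4.46], [0.12, 2], [-2.74, 2.74]. Speed limits (rad/s): [2.22, 2.22, 3.01, 3.01, 3.14, 3.14, 3.14].

## Interface

Orientations are given as a unit quaternion [x, y, z, w].
In Python, from plant import telemetry, eyes, ticket, arm gives the robot as it stands.
- The arm moves only by the tool send_rows, never from a script. Its argument "plan" is a list of rows, each a list of 5 numbers: the finger opening in cm, from 0 to 8.54, then the shift along the tool's x, y, z in cm, then the turn about the tool's z in degrees. A call has 1 to 5 rows; each row shifts and turns the commanded pose from where the row before left it, along the tool's axes as they then stand; what a row does not reach is not made up. A row lasts 1/10 s, in which the tool goes at most 50 mm and 8.59 degrees, less where a joint would pass 70% of its speed; a pose out of reach is approached as far as the arm can. A call is refused whole if a number of a shift passes 5 or a number of a turn 8.59, either way. A call with a gripper value outside its range is refused whole. The fingers move at their own pace and stop on an object; "grip_force" is the grip in N (left out, the last holds). Time passes only in rows, so rows that do not move let the fingers close. It gives the time, the measured TCP pose, the force, the opening and the grip force at its end, in the units of the state.
- telemetry.observe(): the state, without advancing time (a new reading comes with each control period).
- eyes.get_image(name): name is "side" or "top"; returns (picture, depth): 384x512x3 uint8, red, green, blue; 384x512 float32, m along the optical axis (not along the pixel's ray), 0 where there is no reading.
- eyes.calibration(name): a dict with "fov_y" (degrees; the focal length in pixels is half the picture's height over the tangent of half this angle, whatever the lens; pixels are square), "cx", "cy" (the principal point, pixels), "xyz" and "orientation" of the camera in the world. Camera axes: x right, y down, z forward; pixel columns grow to the right and rows downward; lengths in m; the calibration is good to about 2 mm. A picture is of the moment at which its call begins. calibration takes no time and is no camera call.
- ticket.sign_off(): hands the job in; it is judged then, once.
The state is a dict: "time": time; "joints": joint angles; "dq": joint speeds; "tau": joint torques, N m; "ee_pos": TCP position; "eef_rot": TCP orientation; "ft_force": force on the tool from outside, world axes, zero at the start; "wrist_torque": the same for the moment, N m; "grip_width": opening from 0.0 (shut) to 1.0 (fully open); "finger_force": force on a finger pad.
Only numpy, scipy, OpenCV 4.12 (cv2) and the standard library are available. Lean on these libraries where they do the work, as an engineer would, in place of code of your own. Each camera call takes 0.05 s, during which the arm holds its last target. There are 200 camera calls.

## Task

Lock the vacuum sealer for storage: its red lock slide sits too deep in the covered channel for fingers. Pull the wooden muddler up out of its blue holder, lay it flat on the cork board and let go, then take it again across its shaft and, keeping your fingers off the red slide, use it to push the slide down the channel until it is fully home against its end stop, firmly but without ramming it. Finally lay the muddler flat on the cork board again, and do not disturb the mug, jar or pepper mill.

Things in the scene. Friction and masses are not known exactly. Their poses are not given: they have to be found in the camera images.
- sealer: White and grey countertop vacuum sealer with a black lid, fixed, 160 (x) x 320 (y) x 64 mm high; yaw varies. Origin under its middle. A covered lock channel runs along its +y on its -x side, 57 mm from the origin: 44 mm wide, 18 to 54 mm above the counter, open only at its -y end. The roof (top at 60 mm) has a 17 mm wide sight slot, narrower than the muddler.
- mouth (a point): Centre of the channel's mouth, 36 mm above the counter; axes as the sealer's: +y points into the channel and is the way to push.
- lock: Red lock slide, a block 36 wide x 26 long (along y) x 32 mm high in the channel, seen through the sight slot; origin at its centre, axes as the sealer's. It starts 50 to 62 mm inside the mouth and its end stop is at 110 mm (its near face then 97 mm inside the mouth). It drags with about 4 N.
- holder: Blue ceramic utensil holder, fixed: square upright tube 36 mm outside, 26 mm inside, rim 80 mm high, inner floor 9 mm high, on a round foot 72 mm across. Origin under its centre; x and y along its sides.
- muddler: Wooden muddler: straight square bar 20 x 20 x 200 mm with dark bands at both ends, the two ends alike, about 60 g. Origin at its centre, z along its length. It starts upright in the holder, its top 209 mm above the counter.
- board: Cork board, fixed, 180 (x) x 260 (y) x 12 mm thick. Origin under its centre; long side along its y.
- mug: Terracotta mug, 76 mm across, 85 mm high, bystander; origin under its centre.
- jar: Amber glass jar with steel lid, 64 mm across, 100 mm high, bystander; origin under its centre.
- mill: Dark wooden pepper mill, 52 mm across, 135 mm high, bystander; origin under its centre.
Not all that is in view belongs to the job. There is more than one size of the muddler; the job needs the largest.

How it is judged:
On the way, in this order (a step that is already met when the one before it is completed fails the run):
1. the muddler is out of the holder and lies flat on the cork board, released and still (angle between muddler's own z axis and vertical between 1.45 and 1.69 rad and z of muddler in the frame of board between 0.016 and 0.028 m and x of muddler in the frame of board between -0.09 and 0.09 m and y of muddler in the frame of board between -0.13 and 0.13 m and contact force between muddler and the fingers below 0.2 N and linear speed of muddler below 0.02 m/s), for 0.2 s.
2. the muddler, taken up again and held lying, has pushed the lock slide home (within 3 mm of its end stop) (y of lock in the frame of mouth above 0.107 m and angle between muddler's own z axis and vertical above 1.2 rad and contact force between muddler and lock above 0.5 N), for 0.05 s.
At the end, for the whole second after the job is handed in: The lock slide is within 3 mm of its end stop, and the muddler lies flat on the cork board (its centre over the board), released and at rest (all of step 1 and y of lock in the frame of mouth above 0.107 m); the robot touches nothing.
It fails at once if the mug, the jar or the pepper mill is shifted more than 30 mm or tipped (distance of any of mug, jar, mill from where it was at the start of the episode above 0.03 m or angle between any of mug, jar, mill's own z axis and vertical above 0.4 rad).
It fails at once if the fingers push the red slide (contact force between the fingers and lock above 1 N).
It fails at once if the slide is rammed with more than 50 N (contact force between muddler and lock above 50 N).
It also fails if it takes over 62 s, if anything falls off the work surface, if the arm or the gripper's body presses on something with over 40 N, if the wrist force passes 120 N, or if a joint passes its speed limit or range.

## Working session

There is one attempt and no reset: what is moved stays moved. The work goes in short steps, Python scripts to look and compute and a tool call to move; the robot and the scene stay as the last step left them, time stands still between calls to the robot, and variables do not carry over. Pictures are saved under pics/ and viewed, at most 10 in all, crops included, and the job is handed in when it is done.

Besides the shell and the picture viewer there is one more tool, called after "Call:" by a JSON object that holds its "method" and its "body", one argument or row to a line. send_rows: Moves the arm, as the interface text tells. Its arguments: {"type":"object","properties":{"plan":{"type":"array"},"grip_force":{"type":"number"}},"required":["plan"]}

```bash
mkdir -p pics; ls; cat > h.py <<'E'
import numpy as np, cv2
from scipy.spatial.transform import Rotation as R
from plant import telemetry, eyes, ticket, arm
def cam(n):
    im,d=eyes.get_image(n); return im,d,eyes.calibration(n)
def pts(d,c,m=None):
    h,w=d.shape; f=h/2/np.tan(np.radians(c["fov_y"])/2)
    v,u=np.nonzero((d>0) if m is None else (m&(d>0)))
    z=d[v,u]; p=np.c_[(u-c["cx"])/f*z,(v-c["cy"])/f*z,z]
    return R.from_quat(c["orientation"]).apply(p)+np.array(c["xyz"]),u,v
def proj(p,c):
    f=192/np.tan(np.radians(c["fov_y"])/2)
    q=R.from_quat(c["orientation"]).inv().apply(np.atleast_2d(p)-np.array(c["xyz"]))
    return np.c_[q[:,0]/q[:,2]*f+c["cx"],q[:,1]/q[:,2]*f+c["cy"]]
E
python3 - <<'E'
from h import *
for n in("side","top"):
    im,d,c=cam(n); cv2.imwrite(f"pics/{n}0.png",im[:,:,::-1]); np.savez(f"{n}0.npz",im=im,d=d); print(c)
print(telemetry.observe(),arm.hold_point_z)
E
```

```text
pics
{'fov_y': 46.882996851750384, 'cx': 256.8980577815422, 'cy': 193.95085162964895, 'xyz': array([0.38120629, 0.78023746, 0.82095958]), 'orientation': array([-0.13984346,  0.89585366, -0.41695839,  0.06352735])}
{'fov_y': 54.474614711398964, 'cx': 249.14693386206145, 'cy': 186.71479397926072, 'xyz': array([ 0.58298603, -0.03330589,  1.01098312]), 'orientation': array([ 0.71481031, -0.69896644,  0.01367389, -0.01746903])}
{'time': 0.1, 'joints': array([ 1.01241566,  0.43513302,  0.02496773,  1.57402268, -0.0115996 ,
        1.13399144, -0.07510439]), 'dq': array([-0.00067124, -0.00021909,  0.00033145, -0.00274629, -0.00047323,
       -0.00032031,  0.0004494 ]), 'tau': array([ 3.91440772e-03, -6.71763325e+01,  1.02859676e+00, -3.16901958e+01,
        1.57530938e-02,  7.28899991e-03,  1.43398978e-05]), 'ee_pos': array([ 0.2748553 , -0.56080823,  0.23061057]), 'eef_rot': array([ 9.74152679e-01,  2.25889490e-01, -2.19910438e-04, -6.69577974e-04]), 'ft_force': array([ 0.63001923,  0.50368504, -0.0474906 ]), 'wrist_torque': array([-0.00530958,  0.01954485, -0.00062265]), 'finger_force': 0.0, 'grip_width': 0.9991977271414388} 0.0187
```

View pics/top0.png

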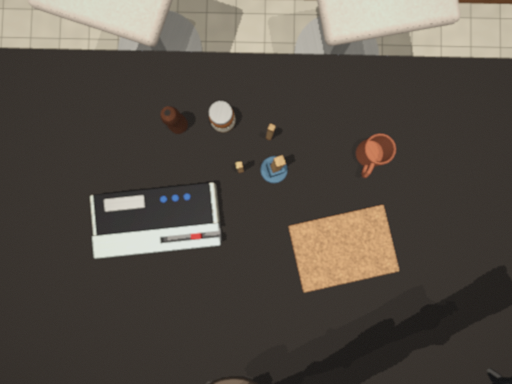

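View pics/side0.png

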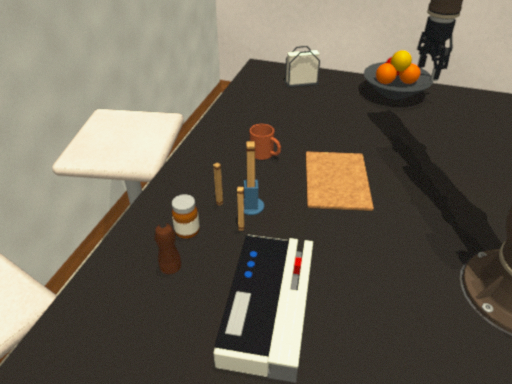

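The top view shows the sealer at about (155,220) with its mouth at the right end (220,234) and the red slide at (196,237). The muddler and holder are at (275,167), with decoy bars at (239,167) and (270,131). The board is at (344,249), the mug at (377,152), the jar at (221,115) and the mill at (174,119). The side view agrees: the muddler top is at (251,146) and the slide at (298,265).

```bash
python3 - <<'E'
from h import *
S={}
for n in("top","side"):
    z=np.load(n+"0.npz"); im,d=z["im"],z["d"]; c=eyes.calibration(n)
    P,u,v=pts(d,c); XYZ=np.full(d.shape+(3,),np.nan); XYZ[v,u]=P
    hsv=cv2.cvtColor(im,cv2.COLOR_RGB2HSV); H,Sx,V=cv2.split(hsv); Z=XYZ[...,2]
    ws=(XYZ[...,0]>.3)&(XYZ[...,0]<.95)&(abs(XYZ[...,1])<.5)
    def rect(m,name):
        m=m&ws
        k,l,st,ce=cv2.connectedComponentsWithStats(m.astype(np.uint8))
        if k<2: print(n,name,"none");return
        i=1+np.argmax(st[1:,4]); p=XYZ[l==i]
        r=cv2.minAreaRect((p[:,:2]*1000).astype(np.float32))
        print(n,name,"N",len(p),"rect mm",np.round(r[0],1),np.round(r[1],1),round(r[2],1),"med",np.round(np.median(p,0),4),"zmax/min",p[:,2].max().round(4),p[:,2].min().round(4))
    rect((H<25)&(H>5)&(Sx>100)&(V>90)&(Z<.03)&(Z>.004),"board")
    rect((Z>.045)&(Z<.075)&(XYZ[...,1]>.05)&(XYZ[...,0]<.68),"sealer top")
    rect(((H<6)|(H>174))&(Sx>170)&(V>120)&(Z<.07)&(XYZ[...,0]<.6),"lock")
    rect((H>95)&(H<115)&(Sx>100)&(Z<.095)&(Z>.065)&(XYZ[...,1]<.05),"holder rim")
    rect((H>95)&(H<115)&(Sx>100)&(Z<.03)&(XYZ[...,1]<.05),"foot")
    rect((Z>.185)&(Z<.23)&(XYZ[...,1]>-.2),"muddler top")
    rect((Z>.1)&(Z<.18)&(XYZ[...,1]<.0)&(XYZ[...,1]>-.2)&(XYZ[...,0]<.75),"muddler shaft")
    for nm,a in {"decoyA":(239,167),"decoyB":(270,131),"mug":(377,152),"jar":(221,110),"mill":(170,113)}.items():
        if n=="top": q=XYZ[a[1]-3:a[1]+4,a[0]-3:a[0]+4].reshape(-1,3); print(nm,np.round(q[np.nanargmax(q[:,2])],3))
z=np.load("top0.npz")["im"]; a=cv2.resize(z[140:275,85:300,::-1],None,fx=3.6,fy=3.6,interpolation=cv2.INTER_CUBIC); cv2.imwrite("pics/crop1.png",a)
E
```

```text
top board N 6642 rect mm [ 470.4 -283.6] [182.9 263.8] 14.5 med [ 0.4701 -0.2812  0.0131] zmax/min 0.0198 0.004
top sealer top N 7539 rect mm [536.3 212.2] [160.2 320.3] 7.3 med [0.5396 0.2165 0.0638] zmax/min 0.0715 0.0457
top lock N 7 rect mm [497.2  95.8] [7.8 3.6] 14.4 med [0.4963 0.0956 0.0511] zmax/min 0.0548 0.0457
top holder rim none
top foot none
top muddler top N 97 rect mm [676.1 -93. ] [19.8 20.4] 21.1 med [ 0.6752 -0.0919  0.2094] zmax/min 0.2125 0.1866
top muddler shaft N 41 rect mm [670.2 -90.1] [26.3 12.6] 65.4 med [ 0.6691 -0.0861  0.1403] zmax/min 0.1751 0.1028
decoyA [0.667 0.001 0.14 ]
decoyB [ 0.761 -0.081  0.141]
mug [ 0.725 -0.361  0.01 ]
jar [0.805 0.048 0.104]
mill [0.789 0.163 0.138]
side board N 3442 rect mm [ 468.  -286.6] [185.1 276.3] 13.5 med [ 0.4657 -0.2605  0.0138] zmax/min 0.0193 0.004
side sealer top N 9486 rect mm [535.6 213.3] [160.2 323.1] 7.3 med [0.5321 0.2564 0.0641] zmax/min 0.0713 0.0451
side lock N 89 rect mm [495.8 110.7] [12.6 22.4] 13.1 med [0.4946 0.1183 0.0505] zmax/min 0.0568 0.0219
side holder rim N 82 rect mm [674.  -88.6] [34.3 33. ] 20.9 med [ 0.6684 -0.0778  0.0753] zmax/min 0.0847 0.065
side foot N 209 rect mm [660.2 -82.6] [68.2 36.2] 63.7 med [ 0.6612 -0.0768  0.0086] zmax/min 0.0298 0.0
side muddler top N 108 rect mm [675.2 -91.5] [20.1 24. ] 17.7 med [ 0.6743 -0.0849  0.2034] zmax/min 0.2136 0.185
side muddler shaft N 200 rect mm [675.1 -90.3] [20.1 22.7] 20.7 med [ 0.6727 -0.084   0.1401] zmax/min 0.1796 0.1007
```

View pics/crop1.png

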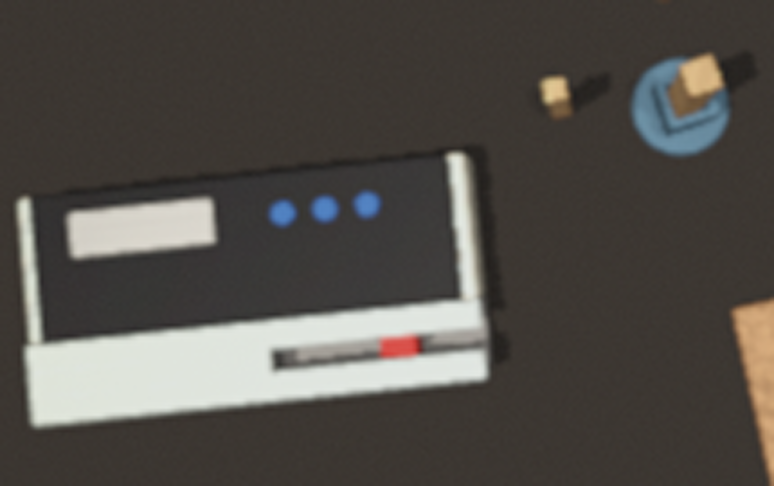

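The crop confirms that the channel mouth is at the sealer's right end, with the red slide about 50 mm inside it. The muddler is square to the holder at a yaw of about 21°. My measurements:

| Item | Position (m) | Yaw |
|---|---|---|
| Muddler | (0.675, -0.091), top at 0.209 | 21° |
| Board | (0.470, -0.284) | 14.5° |
| Sealer | (0.536, 0.213) | 7.3° |
| Mouth | (0.500, 0.047) | as the sealer |

Next I turn the tool to a yaw of 111° and raise it.

Call:
{"method": "send_rows", "body": {
  "plan": [
    [8.5,0,0,-1,-8.5],
    [8.5,0,0,-1,-8.5],
    [8.5,0,0,-1,-8.5],
    [8.5,0,0,-1,-8.5],
    [8.5,0,0,0,-8.5]
  ]
}}

```text
time: 0.6
ee_pos: [0.2753, -0.5616, 0.2724]
eef_rot: [0.824, 0.566, -0.0, 0.001]
ft_force: [1.1, 0.5, 0.7]
grip_width: 0.994
finger_force: 0.0
```

Call:
{"method": "send_rows", "body": {
  "plan": [
    [8.5,0,0,0,-8.5],
    [8.5,0,0,0,-8.5],
    [8.5,0,0,0,-8.5],
    [8.5,0,0,0,-8.5],
    [8.5,0,0,0,-8.5]
  ]
}}

```text
time: 1.1
ee_pos: [0.2749, -0.561, 0.2708]
eef_rot: [0.563, 0.826, 0.0, -0.0]
ft_force: [-0.2, -0.2, -0.1]
grip_width: 0.994
finger_force: 0.0
```

```bash
cat >> h.py <<'E'
def go(x=None,y=None,z=None,yaw=None):
    s=telemetry.observe(); r=R.from_quat(s["eef_rot"]); p=s["ee_pos"]; a=r.as_matrix()[:,0]
    yw=np.degrees(np.arctan2(a[1],a[0]))
    t=np.array([p[i] if q is None else q for i,q in enumerate((x,y,z))])
    print("t",round(s["time"],2),"pos",np.round(p,4),"yaw",round(yw,2),"f",np.round(s["ft_force"],1),"g",round(s["grip_width"],3),round(s["finger_force"],1),"q7",round(s["joints"][6],2))
    print("shift cm",np.round(r.inv().apply(t-p)*100,2),"turn",None if yaw is None else round(-(yaw-yw),2))
E
python3 -c "
from h import *
go(.675,-.091,.272,111)"
```

```text
t 1.1 pos [ 0.2749 -0.561   0.2708] yaw 111.46 f [-0.2 -0.2 -0.1] g 0.994 0.0 q7 1.29
shift cm [29.1  54.43 -0.1 ] turn 0.46
```

Call:
{"method": "send_rows", "body": {
  "plan": [
    [8.5,2.08,3.89,0,0.4],
    [8.5,2.08,3.89,0,0],
    [8.5,2.08,3.89,0,0],
    [8.5,2.08,3.89,0,0],
    [8.5,2.08,3.89,0,0]
  ]
}}

```text
time: 1.6
ee_pos: [0.4207, -0.3934, 0.2711]
eef_rot: [0.569, 0.823, -0.0, -0.0]
ft_force: [0.6, 0.1, 0.2]
grip_width: 0.993
finger_force: 0.0
```

Call:
{"method": "send_rows", "body": {
  "plan": [
    [8.5,2.08,3.89,0,0],
    [8.5,2.08,3.89,0,0],
    [8.5,2.08,3.89,0,0],
    [8.5,2.08,3.89,0,0],
    [8.5,2.08,3.89,0,0]
  ]
}}

```text
time: 2.1
ee_pos: [0.5658, -0.2275, 0.271]
eef_rot: [0.569, 0.823, -0.0, -0.0]
ft_force: [0.8, -0.9, -0.6]
grip_width: 0.992
finger_force: 0.0
```

Call:
{"method": "send_rows", "body": {
  "plan": [
    [8.5,2.08,3.89,0,0],
    [8.5,2.08,3.89,0,0],
    [8.5,2.08,3.89,0,0],
    [8.5,1.5,3,0,0],
    [8.5,0,0,0,0]
  ]
}}

```text
time: 2.6
ee_pos: [0.6769, -0.0981, 0.2701]
eef_rot: [0.565, 0.825, 0.001, -0.001]
ft_force: [-0.6, 0.6, -0.8]
grip_width: 0.993
finger_force: 0.0
```

```bash
python3 -c "
from h import *
go(.675,-.0905,.163,111)"
```

```text
t 2.6 pos [ 0.6769 -0.0981  0.2701] yaw 111.13 f [-0.6  0.6 -0.8] g 0.993 0.0 q7 0.26
shift cm [ 0.74  0.09 10.71] turn 0.13
```

Call:
{"method": "send_rows", "body": {
  "plan": [
    [8.5,0.74,0.1,0,0],
    [8.5,0,0,0,0],
    [8.5,0,0,3.5,0],
    [8.5,0,0,3.5,0],
    [8.5,0,0,3.6,0]
  ],
  "grip_force": 30
}}

```text
time: 3.1
ee_pos: [0.6728, -0.0992, 0.1649]
eef_rot: [0.569, 0.822, -0.0, 0.001]
ft_force: [0.1, 0.0, -0.4]
grip_width: 0.995
finger_force: 0.0
```

Call:
{"method": "send_rows", "body": {
  "plan": [
    [0.5,0,0,0,0],
    [0.5,0,0,0,0],
    [0.5,0,0,0,0],
    [0.5,0,0,0,0],
    [0.5,0,0,0,0]
  ]
}}

```text
time: 3.6
ee_pos: [0.6745, -0.0973, 0.1674]
eef_rot: [0.569, 0.823, 0.001, 0.001]
ft_force: [-0.8, 0.3, 6.3]
grip_width: 0.228
finger_force: 32.4
```

```bash
python3 -c "
from h import *
go(z=.27)"
```

```text
t 3.6 pos [ 0.6745 -0.0973  0.1674] yaw 110.7 f [-0.8  0.3  6.3] g 0.228 32.4 q7 0.22
shift cm [ -0.02   0.03 -10.26] turn None
```

Call:
{"method": "send_rows", "body": {
  "plan": [
    [0.5,0,0,-1,0],
    [0.5,0,0,-2,0],
    [0.5,0,0,-3,0],
    [0.5,0,0,-3,0],
    [0.5,0,0,-3,0]
  ]
}}

```text
time: 4.1
ee_pos: [0.673, -0.0972, 0.2874]
eef_rot: [0.568, 0.823, 0.0, 0.0]
ft_force: [0.9, 0.4, 0.4]
grip_width: 0.231
finger_force: 31.5
```

```bash
python3 - <<'E'
from h import *
im,d,c=cam("side"); cv2.imwrite("pics/side1.png",im[60:260,150:420,::-1].repeat(2,0).repeat(2,1))
# upright placement at board y=+0.11
b=np.radians(14.5); e=np.array([-np.sin(b),np.cos(b)])
t=np.array([.470,-.284])+.11*e; print(t); go(t[0],t[1],None,104.5)
E
```

```text
[ 0.4424582  -0.17750376]
t 4.15 pos [ 0.675  -0.097   0.2933] yaw 110.71 f [1.8 0.2 3.8] g 0.231 31.6 q7 0.26
shift cm [  0.69 -24.6   -0.17] turn 6.21
```

View pics/side1.png

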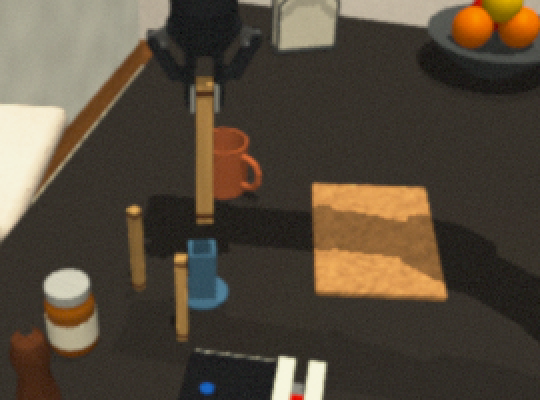

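The muddler hangs upright and clear of the holder, with its bottom at crop pixel (204,220) and the holder rim at (202,242). Next I move it over the board.

Call:
{"method": "send_rows", "body": {
  "plan": [
    [0.5,0,-3,0,0],
    [0.5,0.2,-4.5,0,0],
    [0.5,0.2,-4.5,0,0],
    [0.5,0.2,-4.5,0,0],
    [0.5,0,-4.5,0,0]
  ]
}}

```text
time: 4.65
ee_pos: [0.4729, -0.1661, 0.2858]
eef_rot: [0.568, 0.823, -0.0, 0.0]
ft_force: [-0.2, -0.5, 0.2]
grip_width: 0.229
finger_force: 31.5
```

Call:
{"method": "send_rows", "body": {
  "plan": [
    [0.5,0,-3.6,0,3],
    [0.5,0,0,2,3.2],
    [0.5,0,0,3,0],
    [0.5,0,0,3,0],
    [0.5,0,0,0,0]
  ]
}}

```text
time: 5.15
ee_pos: [0.4387, -0.1782, 0.2029]
eef_rot: [0.612, 0.791, -0.001, -0.003]
ft_force: [0.4, -1.0, -0.4]
grip_width: 0.227
finger_force: 31.4
```

```bash
python3 - <<'E'
from h import *
go(.4425,-.1775,.170,104.5)
E
```

```text
t 5.15 pos [ 0.4387 -0.1782  0.2029] yaw 104.52 f [ 0.4 -1.  -0.4] g 0.227 31.4 q7 0.39
shift cm [-0.04  0.4   3.29] turn 0.02
```

Call:
{"method": "send_rows", "body": {
  "plan": [
    [0.5,0,0.3,1.5,0],
    [0.5,0,0,1,0],
    [0.5,0,0,0.5,0],
    [0.5,0,0,0.3,0],
    [0.5,0,0,0,0]
  ],
  "grip_force": 20
}}

```text
time: 5.65
ee_pos: [0.444, -0.178, 0.1725]
eef_rot: [0.612, 0.791, -0.0, 0.0]
ft_force: [1.4, 0.0, -0.8]
grip_width: 0.229
finger_force: 31.4
```

```bash
python3 - <<'E'
from h import *
go(z=.168)
# arc deltas: grasp height above pivot L; gripped axis 
L=.176-.0; 
prev=None
for a in range(0,86,5):
    r=np.radians(a); q=np.array([-L*np.sin(r),L*np.cos(r)])*100
    if prev is not None: print(a,np.round(q-prev,2),end="; ")
    prev=q
E
```

```text
t 5.65 pos [ 0.444  -0.178   0.1725] yaw 104.51 f [ 1.4  0.  -0.8] g 0.229 31.4 q7 0.36
shift cm [0.   0.   0.45] turn None
5 [-1.53 -0.07]; 10 [-1.52 -0.2 ]; 15 [-1.5  -0.33]; 20 [-1.46 -0.46]; 25 [-1.42 -0.59]; 30 [-1.36 -0.71]; 35 [-1.29 -0.82]; 40 [-1.22 -0.93]; 45 [-1.13 -1.04]; 50 [-1.04 -1.13]; 55 [-0.93 -1.22]; 60 [-0.82 -1.29]; 65 [-0.71 -1.36]; 70 [-0.59 -1.42]; 75 [-0.46 -1.46]; 80 [-0.33 -1.5 ]; 85 [-0.2  -1.52];
```

Call:
{"method": "send_rows", "body": {
  "plan": [
    [0.4,0,0,0.3,0],
    [0.4,0,0,0.2,0],
    [0.4,0,0,0,0]
  ],
  "grip_force": 20
}}

```text
time: 5.95
ee_pos: [0.4462, -0.1786, 0.17]
eef_rot: [0.612, 0.791, 0.001, 0.003]
ft_force: [-2.3, 0.4, 21.3]
grip_width: 0.227
finger_force: 34.5
```

Call:
{"method": "send_rows", "body": {
  "plan": [
    [0.4,-0.75,0,0,0],
    [0.4,-0.75,0,0.07,0],
    [0.4,-0.75,0,0.1,0],
    [0.4,-0.75,0,0.1,0],
    [0.4,-0.75,0,0.15,0]
  ],
  "grip_force": 20
}}

```text
time: 6.45
ee_pos: [0.4551, -0.215, 0.165]
eef_rot: [0.612, 0.791, 0.001, 0.002]
ft_force: [-0.2, 0.2, 11.0]
grip_width: 0.23
finger_force: 33.8
```

```bash
python3 - <<'E'
from h import *
go()
im,d,c=cam("side"); cv2.imwrite("pics/side2.png",im[60:260,150:420,::-1].repeat(2,0).repeat(2,1))
E
```

```text
t 6.45 pos [ 0.4551 -0.215   0.165 ] yaw 104.5 f [-0.2  0.2 11. ] g 0.23 33.8 q7 0.42
shift cm [0. 0. 0.] turn None
```

View pics/side2.png

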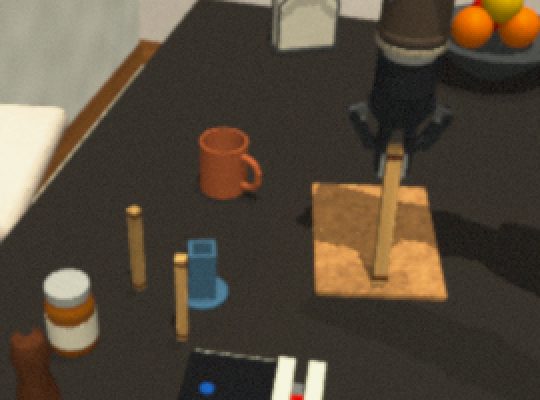

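The muddler is pivoting on the board: its foot stays at crop (380,280) and its top leans away at (397,150). The force is modest, so I continue the arc.

Call:
{"method": "send_rows", "body": {
  "plan": [
    [0.4,-1.5,0,0.4,0],
    [0.4,-1.46,0,0.5,0],
    [0.4,-1.42,0,0.6,0],
    [0.4,-1.36,0,0.7,0],
    [0.4,-1.3,0,0.8,0]
  ]
}}

```text
time: 7.0
ee_pos: [0.4721, -0.2833, 0.1337]
eef_rot: [0.612, 0.791, 0.0, 0.001]
ft_force: [0.3, 0.7, 2.8]
grip_width: 0.231
finger_force: 34.2
```

```bash
python3 - <<'E'
from h import *
go()
im,d,c=cam("side"); cv2.imwrite("pics/side3.png",im[60:260,150:420,::-1].repeat(2,0).repeat(2,1))
P,u,v=pts(d,c); hsv=cv2.cvtColor(im,cv2.COLOR_RGB2HSV)[v,u]
m=(hsv[:,0]>5)&(hsv[:,0]<25)&(hsv[:,1]>80)&(hsv[:,2]>90)&(P[:,2]>.022)&(abs(P[:,0]-.45)<.05)&(P[:,1]>-.4)&(P[:,1]<-.1)
p=P[m]; k=np.polyfit(p[:,2],p[:,1],1); print(len(p),"tilt deg",np.degrees(np.arctan(k[0])),p.min(0),p.max(0))
E
```

```text
t 7.0 pos [ 0.4721 -0.2833  0.1337] yaw 104.49 f [0.3 0.7 2.8] g 0.231 34.2 q7 0.5
shift cm [0. 0. 0.] turn None
574 tilt deg -32.97270998802206 [ 0.43505193 -0.28869539  0.02312282] [ 0.47915169 -0.16763686  0.34348496]
```

Call:
{"method": "send_rows", "body": {
  "plan": [
    [0.4,-1.22,0,0.95,0],
    [0.4,-1.13,0,1.05,0],
    [0.4,-1.04,0,1.15,0],
    [0.4,-0.93,0,1.22,0],
    [0.4,-0.82,0,1.29,0]
  ]
}}

```text
time: 7.55
ee_pos: [0.4842, -0.333, 0.0755]
eef_rot: [0.612, 0.791, 0.0, 0.0]
ft_force: [0.9, -1.3, 3.0]
grip_width: 0.231
finger_force: 34.4
```

```bash
python3 - <<'E'
from h import *
go()
im,d,c=cam("side")
P,u,v=pts(d,c); hsv=cv2.cvtColor(im,cv2.COLOR_RGB2HSV)[v,u]
m=(hsv[:,0]>5)&(hsv[:,0]<25)&(hsv[:,1]>80)&(hsv[:,2]>90)&(P[:,2]>.024)&(P[:,2]<.2)&(abs(P[:,0]-.45)<.05)&(P[:,1]>-.4)&(P[:,1]<-.1)
p=P[m]; k=np.polyfit(p[:,2],p[:,1],1); print(len(p),"tilt deg",np.degrees(np.arctan(k[0])),p.min(0),p.max(0))
E
```

```text
t 7.55 pos [ 0.4842 -0.333   0.0755] yaw 104.49 f [ 0.9 -1.3  3. ] g 0.231 34.4 q7 0.54
shift cm [0. 0. 0.] turn None
498 tilt deg -60.46326067606671 [ 0.43530076 -0.34604905  0.02427293] [ 0.49109413 -0.17264653  0.12658189]
```

Call:
{"method": "send_rows", "body": {
  "plan": [
    [0.4,-0.7,0,1.36,0],
    [0.4,-0.59,0,1.4,0],
    [0.4,-0.4,0,1.3,0],
    [0.4,-0.2,0,1.2,0],
    [0.4,0,0,0,0]
  ]
}}

```text
time: 8.1
ee_pos: [0.4876, -0.3503, 0.0218]
eef_rot: [0.612, 0.791, -0.0, -0.001]
ft_force: [-0.2, -0.6, 0.8]
grip_width: 0.23
finger_force: 34.3
```

```bash
python3 -c "
from h import *
go()"
```

```text
t 8.1 pos [ 0.4876 -0.3503  0.0218] yaw 104.49 f [-0.2 -0.6  0.8] g 0.23 34.3 q7 0.54
shift cm [0. 0. 0.] turn None
```

Call:
{"method": "send_rows", "body": {
  "plan": [
    [0.4,0,0,0.4,0],
    [6,0,0,0,0],
    [6,0,0,0,0],
    [6,0,0,0,0],
    [6,0,0,0,0]
  ]
}}

```text
time: 8.6
ee_pos: [0.4888, -0.3504, 0.0202]
eef_rot: [0.612, 0.791, 0.0, 0.0]
ft_force: [-0.2, -0.0, 0.6]
grip_width: 0.699
finger_force: 0.0
```

Call:
{"method": "send_rows", "body": {
  "plan": [
    [6,0,0,-4,0],
    [6,0,0,-4,0],
    [6,0,0,-4,0],
    [6,-4,0,-4,0],
    [6,-4,0,0,0]
  ]
}}

```text
time: 9.1
ee_pos: [0.5109, -0.4242, 0.1823]
eef_rot: [0.611, 0.792, 0.0, 0.005]
ft_force: [0.6, -1.1, 0.4]
grip_width: 0.703
finger_force: 0.0
```

```bash
cat >> h.py <<'E'
def bar(n,save=None):
    im,d,c=cam(n); P,u,v=pts(d,c); b=np.radians(14.5)
    q=(P[:,:2]-[.470,-.284])@np.array([[np.cos(b),-np.sin(b)],[np.sin(b),np.cos(b)]])
    m=(abs(q[:,0])<.12)&(abs(q[:,1])<.16)&(P[:,2]>.025)&(P[:,2]<.045)
    L=np.zeros(d.shape,np.uint8); L[v[m],u[m]]=1; k,l,st,_=cv2.connectedComponentsWithStats(L); i=1+np.argmax(st[1:,4]); sel=l[v,u]==i
    p=P[sel]; r=cv2.minAreaRect((p[:,:2]*1000).astype(np.float32)); print(n,len(p),r,"z med",np.median(p[:,2]),"z p5,95",np.percentile(p[:,2],[5,95]))
    if save: cv2.imwrite(save,im[:,:,::-1])
E
python3 -c "
from h import *
go(); bar('top','pics/top4.png'); bar('side')"
```

```text
t 9.1 pos [ 0.5109 -0.4242  0.1823] yaw 104.67 f [ 0.6 -1.1  0.4] g 0.703 0.0 q7 0.7
shift cm [0. 0. 0.] turn None
top 623 ((470.3492126464844, -278.9499816894531), (21.30660629272461, 199.361328125), 14.459280014038086) z med 0.03302686888906581 z p5,95 [0.02928124 0.03612368]
side 326 ((469.0660400390625, -276.22833251953125), (21.142866134643555, 200.4700164794922), 14.621034622192383) z med 0.03357038703807952 z p5,95 [0.02745473 0.03618199]
```

View pics/top4.png

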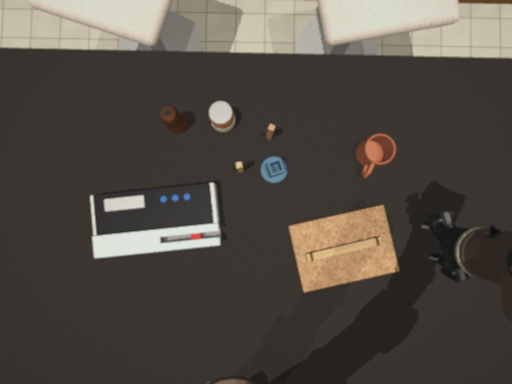

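The muddler lies flat on the board at (342,250), with its centre at (0.470, -0.278), a yaw of 14.5° and its top at z = 0.033. Next I re-grasp it 55 mm toward its -y end.

```bash
python3 -c "
from h import *
go(.4838,-.3312,.017,104.5)"
```

```text
t 9.2 pos [ 0.5072 -0.4299  0.1767] yaw 104.18 f [-0.6 -0.9 -1.2] g 0.701 0.0 q7 0.7
shift cm [10.23  0.13 15.91] turn -0.32
```

Call:
{"method": "send_rows", "body": {
  "plan": [
    [6,4,0,0,0],
    [6,4,0,2,0],
    [6,2.1,0,4,0],
    [6,0,0,4,0],
    [6,0,0,0,0]
  ],
  "grip_force": 60
}}

```text
time: 9.7
ee_pos: [0.4788, -0.3233, 0.0711]
eef_rot: [0.612, 0.791, -0.001, -0.004]
ft_force: [-0.9, 0.3, -1.2]
grip_width: 0.7
finger_force: 0.0
```

```bash
python3 -c "
from h import *
go(.4838,-.3312,.017,104.5)"
```

```text
t 9.7 pos [ 0.4788 -0.3233  0.0711] yaw 104.59 f [-0.9  0.3 -1.2] g 0.7 0.0 q7 0.53
shift cm [-0.93  0.32  5.4 ] turn 0.09
```

Call:
{"method": "send_rows", "body": {
  "plan": [
    [6,-0.8,0.3,2,0],
    [6,0,0,2,0],
    [6,0,0,0.9,0],
    [6,0,0,0,0],
    [6,0,0,0,0]
  ],
  "grip_force": 60
}}

```text
time: 10.2
ee_pos: [0.4877, -0.3331, 0.0275]
eef_rot: [0.612, 0.791, 0.0, 0.001]
ft_force: [0.3, 0.6, 0.4]
grip_width: 0.699
finger_force: 0.0
```

```bash
python3 -c "
from h import *
go(.4838,-.3312,.017,104.5)"
```

```text
t 10.2 pos [ 0.4877 -0.3331  0.0275] yaw 104.5 f [0.3 0.6 0.4] g 0.699 0.0 q7 0.51
shift cm [ 0.28 -0.34  1.05] turn -0.0
```

Call:
{"method": "send_rows", "body": {
  "plan": [
    [6,0,-0.2,0.6,0],
    [6,0,0,0.4,0],
    [6,0,0,0,0]
  ],
  "grip_force": 60
}}

```text
time: 10.5
ee_pos: [0.4848, -0.3331, 0.016]
eef_rot: [0.612, 0.791, -0.0, -0.0]
ft_force: [-0.0, 0.3, -0.1]
grip_width: 0.701
finger_force: 0.0
```

Call:
{"method": "send_rows", "body": {
  "plan": [
    [0.5,0,0,0,0],
    [0.5,0,0,0,0],
    [0.5,0,0,0,0],
    [0.5,0,0,0,0],
    [0.5,0,0,0,0]
  ]
}}

```text
time: 11.0
ee_pos: [0.4856, -0.3333, 0.0167]
eef_rot: [0.612, 0.791, 0.0, 0.0]
ft_force: [-0.1, -0.2, 5.0]
grip_width: 0.219
finger_force: 59.5
```

```bash
python3 -c "
from h import *
go()"
```

```text
t 11.0 pos [ 0.4856 -0.3333  0.0167] yaw 104.51 f [-0.1 -0.2  5. ] g 0.219 59.5 q7 0.5
shift cm [0. 0. 0.] turn None
```

Call:
{"method": "send_rows", "body": {
  "plan": [
    [0.5,0,0,-0.5,0],
    [0.5,0,0,-1.5,0],
    [0.5,0,0,-2,0],
    [0.5,0,0,0,3.6],
    [0.5,0,0,0,3.6]
  ]
}}

```text
time: 11.5
ee_pos: [0.4858, -0.3336, 0.0581]
eef_rot: [0.662, 0.75, 0.0, 0.001]
ft_force: [-0.9, -0.3, -0.2]
grip_width: 0.215
finger_force: 58.9
```

```bash
python3 -c "
from h import *
go(.5236,-.1379,.055,97.3)"
```

```text
t 11.5 pos [ 0.4858 -0.3336  0.0581] yaw 97.16 f [-0.9 -0.3 -0.2] g 0.215 58.9 q7 0.42
shift cm [18.94  6.19  0.3 ] turn -0.14
```

Call:
{"method": "send_rows", "body": {
  "plan": [
    [0.5,2.5,1.2,0,-0.1],
    [0.5,4,1.3,0,0],
    [0.5,4,1.3,0,0],
    [0.5,4,1.2,0,0],
    [0.5,2,0.6,0,0]
  ]
}}

```text
time: 12.0
ee_pos: [0.5205, -0.1578, 0.0575]
eef_rot: [0.658, 0.753, 0.001, 0.0]
ft_force: [0.2, 0.3, -0.4]
grip_width: 0.22
finger_force: 58.8
```

Call:
{"method": "send_rows", "body": {
  "plan": [
    [0.5,0,0,0,0],
    [0.5,0,0,0,0]
  ]
}}

```text
time: 12.2
ee_pos: [0.5198, -0.1623, 0.0571]
eef_rot: [0.66, 0.752, -0.0, 0.0]
ft_force: [0.1, -0.1, 0.1]
grip_width: 0.215
finger_force: 58.9
```

```bash
cat >> h.py <<'E'
MO=np.array([.500,.0466]);YH=np.array([-.127,.992]);XH=np.array([.992,.127])
def held(n,lo,hi,save=None):
    im,d,c=cam(n); P,u,v=pts(d,c); r=P[:,:2]-MO; a=r@YH; b=r@XH
    hsv=cv2.cvtColor(im,cv2.COLOR_RGB2HSV)[v,u]
    m=(a>-.15)&(a<-.004)&(abs(b)<.04)&(P[:,2]>lo)&(P[:,2]<hi)&(hsv[:,1]>50)&(hsv[:,2]>50)
    if m.sum()<20: print(n,"few",m.sum()); return
    A,B,Z=a[m],b[m],P[m,2]; t=np.median(Z); top=Z>np.percentile(Z,60)-.004
    r=cv2.minAreaRect((P[m][top][:,:2]*1000).astype(np.float32))
    print(n,m.sum(),"along",A.min().round(4),A.max().round(4),"lat",np.percentile(B[top],[3,50,97]).round(4),"top z",np.percentile(Z,[50,95]).round(4),"slopes lat,z",np.polyfit(A[top],B[top],1)[0].round(3),np.polyfit(A[top],Z[top],1)[0].round(3),r[2])
    if save: cv2.imwrite(save,im[:,:,::-1])
def lock(n):
    im,d,c=cam(n); P,u,v=pts(d,c); hsv=cv2.cvtColor(im,cv2.COLOR_RGB2HSV)[v,u]; r=P[:,:2]-MO; a=r@YH; b=r@XH
    m=((hsv[:,0]<6)|(hsv[:,0]>174))&(hsv[:,1]>150)&(hsv[:,2]>90)&(a>0)&(a<.16)&(abs(b)<.03)
    print(n,"lock",m.sum(),"along",np.percentile(a[m],[2,50,98]).round(4),"z",np.median(P[m,2]).round(3))
E
python3 -c "
from h import *
go(.5236,-.1379,.031,97.3); held('top',.03,.1); held('side',.03,.1); lock('side'); lock('top')"
```

```text
t 12.2 pos [ 0.5198 -0.1623  0.0571] yaw 97.48 f [ 0.1 -0.1  0.1] g 0.215 58.9 q7 0.11
shift cm [2.37 0.69 2.61] turn 0.18
top 329 along -0.1497 -0.0538 lat [-0.0167 -0.007   0.0024] top z [0.0733 0.0759] slopes lat,z -0.007 -0.004 7.920388698577881
side 246 along -0.1498 -0.0513 lat [-0.0175 -0.0083  0.0011] top z [0.0732 0.0759] slopes lat,z -0.008 -0.003 7.648037910461426
side lock 98 along [0.051  0.0712 0.0749] z 0.051
top lock 39 along [0.047  0.0587 0.072 ] z 0.053
```

The muddler is level and parallel to the channel. It needs 7 mm sideways and 27 mm down.

Call:
{"method": "send_rows", "body": {
  "plan": [
    [0.5,0,0.7,1,0.2],
    [0.5,0,0,1,0],
    [0.5,0,0,0.7,0],
    [0.5,0,0,0,0],
    [0.5,0,0,0,0]
  ]
}}

```text
time: 12.9
ee_pos: [0.5261, -0.1614, 0.0288]
eef_rot: [0.661, 0.75, -0.0, -0.0]
ft_force: [-0.5, 0.2, 0.2]
grip_width: 0.215
finger_force: 58.8
```

```bash
python3 -c "
from h import *
go(z=.030,yaw=97.3); held('top',.022,.1); held('side',.022,.1,'pics/side5.png')"
```

```text
t 12.9 pos [ 0.5261 -0.1614  0.0288] yaw 97.21 f [-0.5  0.2  0.2] g 0.215 58.8 q7 0.09
shift cm [ 0.   -0.   -0.12] turn -0.09
top 307 along -0.1499 -0.0538 lat [-0.0097 -0.0002  0.0092] top z [0.0449 0.0479] slopes lat,z -0.004 -0.003 7.779102802276611
side 247 along -0.1498 -0.0494 lat [-0.0101 -0.0008  0.0085] top z [0.0459 0.0482] slopes lat,z -0.006 -0.005 7.3627119064331055
```

View pics/side5.png

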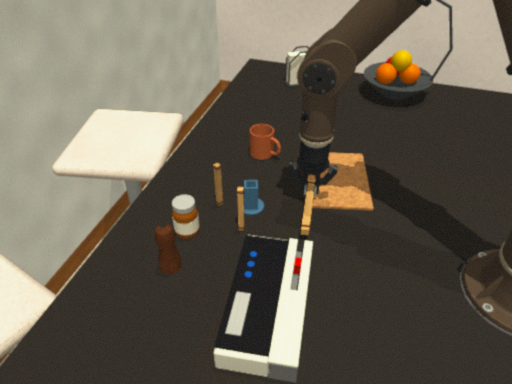

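The bar at (308,205) is lined up with the mouth. It sits about 0.5 mm off centre laterally, its top is at z = 0.046, and its front end is 53 mm before the mouth. I insert it now.

Call:
{"method": "send_rows", "body": {
  "plan": [
    [0.5,1.5,0,0,0],
    [0.5,2,0,0,0],
    [0.5,2,0,0,0],
    [0.5,2,0,0,0],
    [0.5,0.5,0,0,0]
  ],
  "grip_force": 80
}}

```text
time: 13.5
ee_pos: [0.5162, -0.0783, 0.0297]
eef_rot: [0.66, 0.751, 0.001, -0.0]
ft_force: [0.3, -0.1, 0.1]
grip_width: 0.211
finger_force: 83.5
```

Call:
{"method": "send_rows", "body": {
  "plan": [
    [0.5,0.5,0,0,0],
    [0.5,0.5,0,0,0],
    [0.5,0.5,0,0,0],
    [0.5,0,0,0,0]
  ]
}}

```text
time: 13.9
ee_pos: [0.5145, -0.0668, 0.0293]
eef_rot: [0.661, 0.75, 0.0, -0.0]
ft_force: [-0.4, 0.6, -0.3]
grip_width: 0.212
finger_force: 83.5
```

```bash
cat >> h.py <<'E'
def al():
    p=telemetry.observe()["ee_pos"][:2]-MO; print("front along",(p@YH+.156).round(4),"lat",(p@XH).round(4))
E
python3 -c "
from h import *
go(); al(); lock('side'); lock('top')"
```

```text
t 13.9 pos [ 0.5145 -0.0668  0.0293] yaw 97.22 f [-0.4  0.6 -0.3] g 0.212 83.5 q7 -0.09
shift cm [0. 0. 0.] turn None
front along 0.0416 lat 0.0
side lock 100 along [0.0524 0.072  0.0752] z 0.051
top lock 39 along [0.0472 0.0589 0.0718] z 0.053
```

Call:
{"method": "send_rows", "body": {
  "plan": [
    [0.5,0.3,0,0,0],
    [0.5,0.4,0,0,0],
    [0.5,0.5,0,0,0],
    [0.5,0.5,0,0,0],
    [0.5,0.5,0,0,0]
  ]
}}

```text
time: 14.5
ee_pos: [0.5117, -0.0455, 0.0293]
eef_rot: [0.661, 0.75, -0.0, 0.0]
ft_force: [0.4, -4.3, -0.9]
grip_width: 0.206
finger_force: 83.6
```

Call:
{"method": "send_rows", "body": {
  "plan": [
    [0.5,0.5,0,0,0],
    [0.5,0.5,0,0,0],
    [0.5,0.5,0,0,0],
    [0.5,0.5,0,0,0],
    [0.5,0.3,0,0,0]
  ]
}}

```text
time: 15.0
ee_pos: [0.5088, -0.0218, 0.0293]
eef_rot: [0.661, 0.75, 0.0, -0.0]
ft_force: [0.8, -3.9, -0.9]
grip_width: 0.213
finger_force: 83.6
```

```bash
python3 -c "
from h import *
go(); al(); lock('side'); lock('top')"
```

```text
t 15.0 pos [ 0.5088 -0.0218  0.0293] yaw 97.24 f [ 0.8 -3.9 -0.9] g 0.213 83.6 q7 -0.18
shift cm [0. 0. 0.] turn None
front along 0.087 lat 0.0001
side lock 107 along [0.0913 0.1116 0.1152] z 0.051
top lock 35 along [0.0897 0.0999 0.1106] z 0.052
```

Pushing steadily at 4 N, with about 10 mm left.

Call:
{"method": "send_rows", "body": {
  "plan": [
    [0.5,0.3,0,0,0],
    [0.5,0.2,0,0,0],
    [0.5,0.2,0,0,0],
    [0.5,0.1,0,0,0],
    [0.5,0,0,0,0]
  ]
}}

```text
time: 15.6
ee_pos: [0.5078, -0.0143, 0.0292]
eef_rot: [0.661, 0.75, 0.0, -0.0]
ft_force: [0.3, -2.4, -0.4]
grip_width: 0.213
finger_force: 83.7
```

```bash
python3 -c "
from h import *
go(); al()"
```

```text
t 15.6 pos [ 0.5078 -0.0143  0.0292] yaw 97.23 f [ 0.3 -2.4 -0.4] g 0.213 83.7 q7 -0.19
shift cm [0. 0. 0.] turn None
front along 0.0946 lat 0.0
```

Call:
{"method": "send_rows", "body": {
  "plan": [
    [0.5,0.1,0,0,0],
    [0.5,0.1,0,0,0],
    [0.5,0,0,0,0]
  ]
}}

```text
time: 15.9
ee_pos: [0.5076, -0.0125, 0.0293]
eef_rot: [0.661, 0.75, 0.0, -0.0]
ft_force: [0.7, -3.3, -0.3]
grip_width: 0.213
finger_force: 83.7
```

Call:
{"method": "send_rows", "body": {
  "plan": [
    [0.5,0.1,0,0,0],
    [0.5,0,0,0,0]
  ]
}}

```text
time: 16.1
ee_pos: [0.5075, -0.0121, 0.0293]
eef_rot: [0.661, 0.75, -0.0, 0.0]
ft_force: [-0.3, -4.2, -0.5]
grip_width: 0.209
finger_force: 83.7
```

```bash
python3 -c "
from h import *
go(); al()"
```

```text
t 16.1 pos [ 0.5075 -0.0121  0.0293] yaw 97.19 f [-0.3 -4.2 -0.5] g 0.209 83.7 q7 -0.2
shift cm [0. 0. 0.] turn None
front along 0.0968 lat -0.0
```

Call:
{"method": "send_rows", "body": {
  "plan": [
    [0.5,0.1,0,0,0],
    [0.5,0.1,0,0,0],
    [0.5,0,0,0,0]
  ]
}}

```text
time: 16.4
ee_pos: [0.5073, -0.012, 0.0293]
eef_rot: [0.662, 0.75, -0.001, 0.001]
ft_force: [1.0, -11.4, 0.6]
grip_width: 0.208
finger_force: 83.7
```

Call:
{"method": "send_rows", "body": {
  "plan": [
    [0.5,0.1,0,0,0],
    [0.5,0,0,0,0],
    [0.5,0,0,0,0]
  ]
}}

```text
time: 16.7
ee_pos: [0.5072, -0.012, 0.0293]
eef_rot: [0.662, 0.749, -0.001, 0.001]
ft_force: [1.3, -14.9, 0.5]
grip_width: 0.208
finger_force: 83.8
```

```bash
python3 -c "
from h import *
go(); al(); lock('side'); lock('top')"
```

```text
t 16.7 pos [ 0.5072 -0.012   0.0293] yaw 97.05 f [  1.3 -14.9   0.5] g 0.208 83.8 q7 -0.2
shift cm [0. 0. 0.] turn None
front along 0.097 lat -0.0003
side lock 95 along [0.102  0.1212 0.1246] z 0.052
top lock 34 along [0.0998 0.1106 0.1206] z 0.053
```

The slide is home: the wrist force rose to 15 N with no further advance, and the lock centre reads 110.6 mm. I withdraw now.

Call:
{"method": "send_rows", "body": {
  "plan": [
    [0.5,-1,0,0,0],
    [0.5,-2,0,0,0],
    [0.5,-3,0,0,0],
    [0.5,-4,0,0,0],
    [0.5,-4,0,0,0]
  ]
}}

```text
time: 17.3
ee_pos: [0.5252, -0.1475, 0.0293]
eef_rot: [0.66, 0.751, 0.001, -0.0]
ft_force: [1.0, -0.5, 0.2]
grip_width: 0.21
finger_force: 83.7
```

Call:
{"method": "send_rows", "body": {
  "plan": [
    [0.5,-3,0,-1,0],
    [0.5,0,0,-1.5,0],
    [0.5,0,0,0,-3.6],
    [0.5,0,0,0,-3.6],
    [0.5,0,0,0,0]
  ]
}}

```text
time: 17.8
ee_pos: [0.5287, -0.1766, 0.0543]
eef_rot: [0.612, 0.791, 0.001, -0.0]
ft_force: [-0.5, 0.5, -1.1]
grip_width: 0.212
finger_force: 83.6
```

```bash
python3 -c "
from h import *
go(.485,-.334,.055,104.5); lock('side'); lock('top')"
```

```text
t 17.8 pos [ 0.5287 -0.1766  0.0543] yaw 104.5 f [-0.5  0.5 -1.1] g 0.212 83.6 q7 0.24
shift cm [-14.15  -8.17  -0.09] turn 0.0
side lock 99 along [0.1007 0.1207 0.1248] z 0.052
top lock 41 along [0.0969 0.1079 0.1209] z 0.052
```

Call:
{"method": "send_rows", "body": {
  "plan": [
    [0.5,-2.1,-1.2,0,0],
    [0.5,-3.5,-2,0,0],
    [0.5,-3.5,-2,0,0],
    [0.5,-3.2,-1.9,0,0],
    [0.5,-1.8,-1,0,0]
  ]
}}

```text
time: 18.4
ee_pos: [0.4834, -0.3375, 0.054]
eef_rot: [0.615, 0.789, -0.001, 0.0]
ft_force: [0.6, 1.0, -0.3]
grip_width: 0.212
finger_force: 83.7
```

Call:
{"method": "send_rows", "body": {
  "plan": [
    [0.5,0,0,1.5,0],
    [0.5,0,0,1,0],
    [0.5,0,0,0.7,0],
    [0.5,0,0,0.3,0],
    [0.5,0,0,0,0]
  ]
}}

```text
time: 18.9
ee_pos: [0.4853, -0.3327, 0.0187]
eef_rot: [0.612, 0.791, 0.0, -0.001]
ft_force: [0.5, 0.3, -0.9]
grip_width: 0.213
finger_force: 83.7
```

```bash
python3 -c "
from h import *
go(.485,-.334,.0167,104.5)"
```

```text
t 18.9 pos [ 0.4853 -0.3327  0.0187] yaw 104.5 f [ 0.5  0.3 -0.9] g 0.213 83.7 q7 0.5
shift cm [-0.12 -0.06  0.2 ] turn -0.0
```

Call:
{"method": "send_rows", "body": {
  "plan": [
    [0.5,0,0,0.2,0],
    [0.5,0,0,0,0],
    [6,0,0,0,0],
    [6,0,0,0,0],
    [6,0,0,0,0]
  ]
}}

```text
time: 19.4
ee_pos: [0.4852, -0.3341, 0.0175]
eef_rot: [0.613, 0.79, 0.0, 0.0]
ft_force: [-0.1, -0.1, 0.1]
grip_width: 0.698
finger_force: 0.0
```

Call:
{"method": "send_rows", "body": {
  "plan": [
    [6,0,0,0,0],
    [6,0,0,-3,0],
    [6,0,0,-4,0],
    [6,0,0,-4,0],
    [6,-4,0,-4,0]
  ]
}}

```text
time: 19.9
ee_pos: [0.4945, -0.3636, 0.165]
eef_rot: [0.61, 0.792, 0.001, -0.001]
ft_force: [2.4, 0.4, -0.6]
grip_width: 0.705
finger_force: 0.0
```

Call:
{"method": "send_rows", "body": {
  "plan": [
    [6,-4,0,0,0],
    [6,-4,0,0,0],
    [6,0,0,0,0],
    [6,0,0,0,0],
    [6,0,0,0,0]
  ]
}}

```text
time: 20.4
ee_pos: [0.5139, -0.4445, 0.1624]
eef_rot: [0.612, 0.791, 0.0, -0.0]
ft_force: [0.2, 0.7, -0.1]
grip_width: 0.701
finger_force: 0.0
```

```bash
python3 -c "
from h import *
go(); bar('top','pics/top6.png'); bar('side'); lock('top'); lock('side')"
```

```text
t 20.4 pos [ 0.5139 -0.4445  0.1624] yaw 104.47 f [ 0.2  0.7 -0.1] g 0.701 0.0 q7 0.72
shift cm [0. 0. 0.] turn None
top 631 ((471.3354187011719, -279.5201416015625), (20.90151596069336, 200.377685546875), 14.843472480773926) z med 0.03302659428102639 z p5,95 [0.02896693 0.03619967]
side 324 ((470.6488952636719, -278.05059814453125), (21.169511795043945, 202.23170471191406), 14.896410942077637) z med 0.03359112549095239 z p5,95 [0.0282992  0.03674184]
top lock 41 along [0.0969 0.108  0.1207] z 0.053
side lock 100 along [0.1014 0.1211 0.125 ] z 0.052
```

View pics/top6.png

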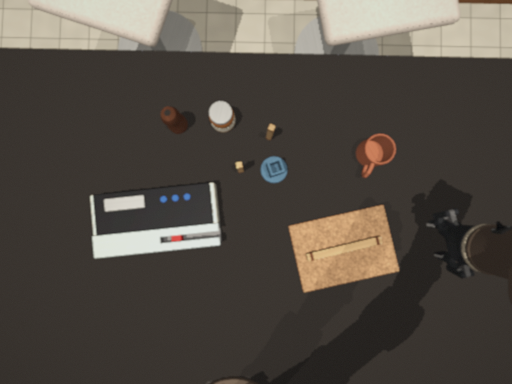

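The muddler lies flat on the board at (342,249). The slide has moved to (176,238), home against its stop, and the mug, jar and mill are where they were.

```bash
python3 -c "
from h import *
print(ticket.sign_off())"
```

```text
the job is handed in; nothing more can be done
None
```

I handed the job in at about 20 s. The slide measured home against its end stop, the muddler lies released and flat on the cork board, and the mug, jar and mill look unmoved; the sign-off returned no verdict.

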